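# Tip a parts organiser flat and latch it into its case tray

### The arm

A 6-joint arm with a two-finger parallel gripper is mounted at the origin on the work surface. World frame = base frame: x ahead of the robot, y to its left, z up, the work surface at z = 0. Lengths are in m, angles in rad, forces in N, time in s.
With the tool pointing down it reaches from about 0.25 to 0.775 m from the base axis. Payload 4 kg.
Tool frame: the origin (TCP) lies at the centre of the arm's flange, where the gripper is bolted on; the fingertips stand 199 mm ahead of it and the grasp point (between the pads) lies 180 mm ahead of it; z points along the fingers, y is the line along which they close (so a half turn about z gives the same grasp; the last joint's range is limited). The gripper opens to 94 mm and grips with 3 to 60 N. Pads are 16 mm wide; open, the fingers measure 119 mm over their backs; the gripper's body (75 mm by 177 mm) begins 78 mm behind the grasp point.
Start: joints at [1.025, 0.087, 1.371, -0, 1.684, -0.103], TCP at [0.236, 0.497, 0.405] pointing down, gripper open.
Joint ranges: [-3.1, 3.1], [-0.76, 2.03], [0.27, 2.55], [-1.08, 4.22], [0.17, 2.65], [-2.57, 2.57]. Speed limits (rad/s): [2.79, 2.79, 3.14, 3.14, 3.14, 3.14].

### API

Orientations are given as [roll, pitch, yaw] about the fixed x, y, z axes, in that order (R = Rz(yaw) Ry(pitch) Rx(roll)).
In Python, from bench import robot, eyes, models gives the robot as it stands.
- The arm moves only by the tool step_arm, never from a script. Its argument "commands" is a list that holds one entry, the list of rows, each a list of 7 numbers: the shift along the tool's x, y, z in mm, then the turn, a rotation vector about the tool's x, y, z in rad, then the finger opening in mm, from 0 to 94. In form: [[[tx, ty, tz, wx, wy, wz, gripper], ...]]. A call has 1 to 20 rows; each row shifts and turns the commanded pose from where the row before left it, along the tool's axes as they then stand; what a row does not reach is not made up. A row lasts 1/8 s, in which the tool goes at most 62.5 mm and 10.7 degrees, less where a joint would pass 70% of its speed; a pose out of reach is approached as far as the arm can. A call is refused whole if a number of a shift passes 62.5 or a number of a turn 0.188, either way. A call with a gripper value outside its range is refused whole. The fingers move at their own pace and stop on an object; the grip force is fixed at half the most. Time passes only in rows, so rows that do not move let the fingers close. It gives the time, the measured TCP pose, the force, the opening and the grip force at its end, in the units of the state.
- robot.get_obs(): the state, without advancing time (a new reading comes with each control period).
- eyes.snapshot(name): name is "scene" or "top" or "wrist"; returns a dict with "color" (400x640x3 uint8, red, green, blue), "camera_matrix" (3x3 intrinsics, pixels), "eye" and "rotation" of the camera in the world; the wrist camera has in their place "tool_from_camera" (4x4, takes a point from camera to tool coordinates, whose origin is the TCP and whose axes are the flange's). Camera axes: x right, y up, looking along -z (the intrinsics and any distortion apply to the point x, -y, -z); pixel columns grow to the right and rows downward; lengths in m; the calibration is good to about 2 mm. A picture is of the moment at which its call begins: read the wrist's pose just before it. There is no depth.
- robot.close_job(): hands the job in; it is judged then, once.
Trained networks look in a picture, given as the dict that the camera call returned (one of the last four; its "shot" number tells which), for a name from the list of things; names that differ only in an ending like _2 or _b are one class to them, and where a whole thing is asked for, a point or a joint stands for the part that bears it (a point fixed in the world has none). Each returns a list of dicts, best first, with "confidence" (0 to 1); they miss things now and then, are a little off and sometimes report something else, mostly with a low value. They report only what shows in the picture. A call takes as long as a camera call.
- models.masks_of(picture, query): "mask" (400x640 bool, what is visible of it) and "xy" ([column, row] in pixels, amid what is visible of it).
- models.tip_of(picture, query): "xy" ([column, row] in pixels: a listed point, or the origin of a listed thing).
The state is a dict: "time": time; "joint_positions": joint angles; "qvel": joint speeds; "joint_torque": joint torques, N m; "tool_pos": TCP position; "ee_rot": TCP orientation; "wrist_force": force on the tool from outside, world axes, zero at the start; "wrist_torque": the same for the moment, N m; "width": finger opening in m; "finger_force": force on a finger pad.
Only numpy, scipy, OpenCV 4.12 (cv2) and the standard library are available. Lean on these libraries where they do the work, as an engineer would, in place of code of your own. Each camera call takes 0.05 s, during which the arm holds its last target. There are 200 camera calls.

### The job

The small-parts organiser has been left standing on end at the loading end of its case tray: tip it over from its clear-lid side, pushing high up near its top (a low push only slides it), so that it falls flat on its base, lid up. Then slide it in between the guides and press it home against the sprung buffers until the orange catch snaps up into the groove under it, ending with a short, steady push of about 20 N so that it is surely seated, and leave it latched there. Feel for the end rather than ramming it (never more than 25 N on the organiser), and leave everything else on the bench where it is.

Things in the scene. Friction and masses are not known exactly. Their poses are not given: they have to be found in the camera images.
- organiser: Closed parts organiser, 220 x 160 x 90 mm, 0.7-1.1 kg, balance point at its middle: black, clear lid, yellow clips. Stands on a 160 x 90 end. Origin: centre of that end (once laid: middle of the near end face, 45 mm above the tray floor). z: to the other end (up; once laid, towards the stop). x: from clear lid (-45 mm) to black base (+45 mm): towards the stop; once laid, straight down. y: across.
- organiser_groove (a point): Middle of the mouth of the groove across the organiser's black base face: 172.5 mm from the end it stands on, 29 mm wide along its length, 8 mm deep. The catch snaps into it. The part of the base beyond it is 33 mm long and passes over the catch first. Axes as the organiser.
- tray: Fixed aluminium case tray on the bench, plate 650 x 230 mm, 4 mm thick. Origin on the bench; x: the way in, towards the stop, y across, z up. Plate from x = -260 to +390 mm. The end with black rubber facing (x = -250 to +50) is the loading end: the organiser stands there, foot centred at x = -190 to -140 mm, within 12 mm of the centre line and 0.12 rad of square, its lid towards -x.
- tray_mouth (a point): On the tray floor and centre line (x = 215 mm), where the grey guides begin: 34 mm high, 125 mm long, inner faces 83 mm either side of the centre line (3 mm play each side). Yellow flares start 43 mm before it, 105 mm either side, and lead in. Axes as the tray. Sliding the organiser takes some 1 to 6 N.
- tray_end (a point): On the tray floor and centre line (x = 300 mm): where the leading end of the latched organiser comes, give or take 14 mm, as the stop unit (steel plate, two rubber buffers, orange catch, all one piece) is clamped up to 14 mm off its middle setting; the setting is not reported and no push under 25 N shifts it. The catch nose lies 34 to 52 mm before the leading end. Axes as the tray.
- buffers (a point): Middle setting of the faces of the two round rubber buffers (42 mm either side, 34 mm above the tray floor; they share the unreported setting). Spring 0.7 N/mm from 1 N; met 6 mm before the catch snaps up; 5 mm after it the rubber block between them is met (5 N/mm more). In all some 5 to 9 N at the snap, 9 to 14 N at the block. Let go too early, the catch stays pressed down.
- catch (a joint): Spring catch nose in the tray floor under the organiser's leading part: how far it is pressed down, in m. 0 = standing up (5 mm above the floor), both while nothing is over it and once it has snapped into the groove; about 0.005 = held down under the organiser's leading 33 mm while it slides over.
- bolt_jar: Glass jar of bolts, 60 mm across, 85 mm high, beside the loading end on the side away from the robot; a bystander. Origin: centre of its underside.
- lube_bottle: Small black bottle of chain oil with red cap, 44 mm across, 135 mm high, beside the tray on the side away from the robot; a bystander. Origin: centre of its underside.
- aerosol: Blue spray can, 54 mm across, 170 mm high, to the right; a bystander. Origin: centre of its underside.
- tape_roll: Yellow roll of tape, 90 mm across, 24 mm high, to the right; a bystander. Origin: centre of its underside.
- wrench: Steel wrench lying flat, 170 mm long, beside the loading end on the side away from the robot; a bystander. Origin: centre of its underside.
- screwdriver: Screwdriver with orange handle lying across, behind the loading end of the tray, 190 mm long, up to 30 mm high; a bystander. Origin: centre of its underside.
- pedal: Bicycle pedal lying flat, 95 x 90 mm, 18 mm high, to the left; a bystander. Origin: centre of its underside.

How it is judged:
On the way, in this order (a step that is already met when the one before it is completed fails the run):
1. the organiser has been tipped over and lies flat on its base, lid up (angle between organiser's own x axis and vertical above 3.05 rad and height (world z) of organiser below 0.056 m and linear speed of organiser below 0.03 m/s), for 0.2 s.
2. the organiser is home between the guides and the catch has snapped up into its groove, and is pressed there with 15 to 25 N for 0.2 s (angle between organiser's own x axis and vertical above 3.05 rad and height (world z) of organiser below 0.056 m and x of organiser in the frame of tray between 0.06 and 0.106 m and y of organiser in the frame of tray between -0.007 and 0.007 m and angle between the z axis of organiser and the x axis of tray, either way round below 0.06 rad and value of joint catch below 0.0015 m and contact force between any of the fingers, the arm and organiser above 15 N), for 0.2 s.
At the end, for the whole second after the job is handed in: The organiser lies flat on its base, lid up (within 5 degrees), on the tray between the guides (within 7 mm of the centre line, square within 0.06 rad), its near end 60 to 106 mm past the tray's origin, with the catch up in its groove (pressed less than 1.5 mm), at rest (angle between organiser's own x axis and vertical above 3.05 rad and height (world z) of organiser below 0.056 m and x of organiser in the frame of tray between 0.06 and 0.106 m and y of organiser in the frame of tray between -0.007 and 0.007 m and angle between the z axis of organiser and the x axis of tray, either way round below 0.06 rad and value of joint catch below 0.0015 m and linear speed of organiser below 0.01 m/s and angular speed of organiser below 0.05 rad/s and velocity of joint catch below 0.01 m/s); the robot touches nothing.
It fails at once if the robot pushes on the organiser with more than 25 N (contact force between any of the fingers, the arm and organiser above 25 N).
It fails at once if something else on the bench is shifted by more than 15 mm (distance of any of bolt_jar, lube_bottle, aerosol, tape_roll, wrench, screwdriver, pedal from where it was at the start of the episode above 0.015 m).
It also fails if it takes over 72 s, if anything falls off the work surface, if the arm or the gripper's body presses on something with over 40 N, if the wrist force passes 120 N, or if a joint passes its speed limit or range.

## Working session

There is one attempt and no reset: what is moved stays moved. The work goes in short steps, Python scripts to look and compute and a tool call to move; the robot and the scene stay as the last step left them, time stands still between calls to the robot, and variables do not carry over. Pictures are saved under pics/ and viewed, at most 10 in all, crops included, and the job is handed in when it is done.

Besides the shell and the picture viewer there is one more tool, called after "Call:" in YAML: its name, and indented under it one key for each argument. step_arm: Moves the arm, as the interface text tells. Its arguments: {"type":"object","properties":{"commands":{"type":"array"}},"required":["commands"]}

```bash
mkdir -p pics; ls
cat > h.py <<'E'
import numpy as np, cv2
from bench import robot, eyes, models
def save(p,n): cv2.imwrite('pics/'+n+'.png',p['color'][:,:,::-1])
def ray(p,xy):
    K=np.array(p['camera_matrix']);a=np.linalg.solve(K,[xy[0],xy[1],1.])
    d=np.array(p['rotation'])@np.array([a[0],-a[1],-a[2]]); return np.array(p['eye']),d
def at(p,xy,z):
    e,d=ray(p,xy); return e+d*(z-e[2])/d[2]
def proj(p,X):
    c=np.array(p['rotation']).T@(np.array(X)-p['eye']); v=np.array(p['camera_matrix'])@[c[0],-c[1],-c[2]]; return v[:2]/v[2]
E
python3 - <<'E'
from h import *
o=robot.get_obs();print(o['time'],o['tool_pos'],o['ee_rot'],o['wrist_force'])
a=eyes.snapshot('scene');save(a,'s0');b=eyes.snapshot('top');save(b,'t0')
for n,p in(('scene',a),('top',b)):
    print(n,np.round(p['eye'],3),{k:v for k,v in p.items() if k not in('color','eye','rotation','camera_matrix')})
    for q,z in (('organiser',.004),('tray',0),('tray_mouth',.004),('tray_end',.004),('buffers',.038),('bolt_jar',0),('lube_bottle',0),('screwdriver',0),('wrench',0),('pedal',0),('aerosol',0),('tape_roll',0)):
        for r in models.tip_of(p,q)[:1]: print(q,np.round(r['xy']),round(r['confidence'],2),np.round(at(p,r['xy'],z),3))
E
```

```text
pics
0.0 [0.23558437 0.496858   0.40352645] [-3.13943540e+00 -2.29004438e-04  2.69880829e+00] [-0.03651078 -0.62185223  0.5389689 ]
scene [ 1.554 -0.308  0.85 ] {'shot': 1}Traceback (most recent call last):
  File "<stdin>", line 7, in <module>
  File "h.py", line 8, in at
    e,d=ray(p,xy); return e+d*(z-e[2])/d[2]
                                       ~^^^
IndexError: invalid index to scalar variable.
```

Run:
```python
from h import *
a=eyes.snapshot('top')
print(a['rotation'],a['camera_matrix'],a['eye'],robot.get_obs()['time'])
```

```text
[ 0.10830808  0.0201638  -1.55720803] [[367.31422489   0.         315.95381321]
 [  0.         367.31422489 195.65902245]
 [  0.           0.           1.        ]] [0.47252271 0.01556116 1.23607628] 0.2
```

View pics/s0.png

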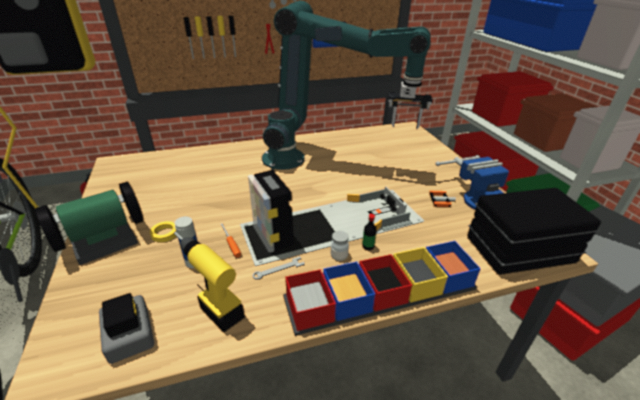

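View pics/t0.png

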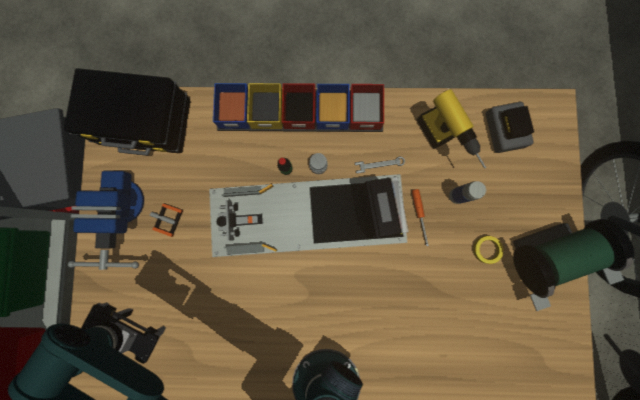

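```bash
cat >> h.py <<'E'
from scipy.spatial.transform import Rotation as R
def _rot(p): return R.from_euler('xyz',p['rotation']).as_matrix()
def ray(p,xy):
    a=np.linalg.solve(p['camera_matrix'],[xy[0],xy[1],1.]); return np.array(p['eye']),_rot(p)@[a[0],-a[1],-a[2]]
def proj(p,X):
    c=_rot(p).T@(np.array(X)-p['eye']); v=np.array(p['camera_matrix'])@[c[0],-c[1],-c[2]]; return v[:2]/v[2]
E
python3 - <<'E'
from h import *
a=eyes.snapshot('scene');b=eyes.snapshot('top')
for n,p in(('scene',a),('top',b)):
    print(n)
    for q,z in (('organiser',.004),('tray',0),('tray_mouth',.004),('tray_end',.004),('buffers',.038),('bolt_jar',0),('lube_bottle',0),('screwdriver',0),('wrench',0),('pedal',0),('aerosol',0),('tape_roll',0)):
        for r in models.tip_of(p,q)[:1]: print(q,np.round(r['xy'],1),round(r['confidence'],2),np.round(at(p,r['xy'],z),3))
m=models.masks_of(b,'tray')[0]; pts=np.argwhere(m['mask'])[:,::-1].astype(np.float32)
org=models.masks_of(b,'organiser')[0]['mask'].astype(np.uint8)
t=np.vstack([pts]); r=cv2.minAreaRect(t); c=cv2.boxPoints(r); print('traycorners',m['confidence'],np.round([at(b,x,.004)[:2] for x in c],3).tolist())
print('orgmask', np.round(cv2.boxPoints(cv2.minAreaRect(np.argwhere(org)[:,::-1].astype(np.float32))),1).tolist())
big=cv2.resize(b['color'][160:270,190:450],None,fx=3,fy=3,interpolation=cv2.INTER_CUBIC);cv2.imwrite('pics/t1.png',big[:,:,::-1])
E
```

```text
scene
organiser [272.3 232.6] 0.8 [ 0.538 -0.16   0.004]
tray [317.8 227.4] 0.65 [0.55  0.007 0.   ]
tray_mouth [367.  214.8] 0.91 [0.534 0.209 0.004]
tray_end [387.3 210. ] 0.81 [0.527 0.298 0.004]
buffers [388.4 200.8] 0.91 [0.514 0.304 0.038]
bolt_jar [337.2 254.8] 0.78 [0.708 0.027 0.   ]
lube_bottle [369.8 249.2] 0.58 [0.713 0.143 0.   ]
screwdriver [230.3 239.9] 0.65 [ 0.532 -0.307  0.   ]
wrench [276.2 271.3] 0.52 [ 0.725 -0.184 -0.   ]
pedal [441.7 200.1] 0.6 [0.521 0.546 0.   ]
aerosol [193.8 261.6] 0.65 [ 0.607 -0.432  0.   ]
tape_roll [163.5 236.1] 0.92 [ 0.446 -0.529  0.   ]
top
organiser [378.1 208.4] 0.7 [ 0.566 -0.167  0.004]
tray [329.3 213.6] 0.8 [ 0.546 -0.003  0.   ]
tray_mouth [260.9 217.3] 0.9 [0.531 0.226 0.004]
tray_end [238.3 221.6] 0.73 [0.515 0.302 0.004]
buffers [236.  218.2] 0.84 [0.525 0.302 0.038]
bolt_jar [318.5 163.4] 0.72 [0.718 0.035 0.   ]
lube_bottle [286.  166.9] 0.47 [0.704 0.146 0.   ]
screwdriver [425.1 219.2] 0.69 [ 0.532 -0.324  0.   ]
pedal [170.6 219.3] 0.6 [0.52  0.534 0.   ]Traceback (most recent call last):
  File "<stdin>", line 8, in <module>
IndexError: list index out of range
```

Run:
```python
from h import *
b=eyes.snapshot('top')
big=cv2.resize(b['color'][165:270,195:440],None,fx=3.2,fy=3.2,interpolation=cv2.INTER_CUBIC);cv2.imwrite('pics/t1.png',big[:,:,::-1])
for q in ('tray','organiser'):
  for m in models.masks_of(b,q)[:1]:
    c=cv2.boxPoints(cv2.minAreaRect(np.argwhere(m['mask'])[:,::-1].astype(np.float32))); print(q,m['confidence'],np.round(c,1).tolist(),np.round([at(b,x,.004)[:2] for x in c],3).tolist())
```

```text
tray 0.76 [[206.1999969482422, 186.5], [401.3999938964844, 172.8000030517578], [406.3999938964844, 243.6999969482422], [211.1999969482422, 257.3999938964844]] [[0.633, 0.416], [0.687, -0.246], [0.45, -0.259], [0.395, 0.389]]
organiser 0.85 [[356.0, 182.5], [397.20001220703125, 175.10000610351562], [407.5, 231.89999389648438], [366.29998779296875, 239.39999389648438]] [[0.652, -0.093], [0.679, -0.231], [0.489, -0.264], [0.462, -0.127]]
```

View pics/t1.png

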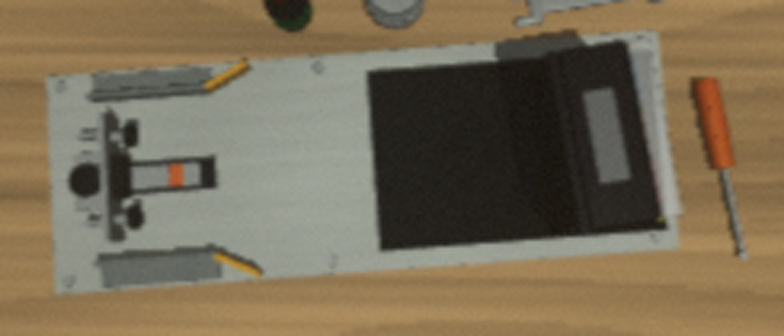

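```bash
cat > fit.py <<'E'
from h import *
b=eyes.snapshot('top')
f=lambda L:np.array([[x/3.2+195,y/3.2+165] for x,y in L])
from scipy.optimize import least_squares
def fit(px,L,z,x0):
    g=lambda s:np.concatenate([proj(b,[s[0]+np.cos(s[2])*u-np.sin(s[2])*v,s[1]+np.sin(s[2])*u+np.cos(s[2])*v,z])-q for (u,v),q in zip(L,px)])
    r=least_squares(g,x0); print(np.round(r.x,4),np.round(r.fun,2)); return r.x
t=fit(f([(48,76),(657,31),(678,244),(56,293)]),[(.39,-.115),(-.26,-.115),(-.26,.115),(.39,.115)],.004,[.54,0,1.6])
# organiser top face u along lid->base
o=fit(f([(548,52),(627,42),(665,220),(585,232)]),[(.045,-.08),(-.045,-.08),(-.045,.08),(.045,.08)],.224,[.55,-.17,1.6])
c,s=np.cos(t[2]),np.sin(t[2]); d=o[:2]-t[:2]
print('org in tray',c*d[0]+s*d[1],-s*d[0]+c*d[1],o[2]-t[2])
for q in ('organiser',):
  print(models.masks_of(b,q)[0]['xy'])
ed=lambda u,v:(np.round(np.array([t[0]+c*u-s*v,t[1]+s*u+c*v]),3))
print('buf mid',ed(.3,0),'pred px mouth',proj(b,[*ed(.215,0),.004])*1, 'origin',ed(0,0))
E
python3 fit.py
```

```text
[0.5464 0.0064 1.659 ] [-0.56 -0.26  0.15 -0.9   0.5   0.91 -0.11  0.17]
[ 0.552  -0.1514  1.7614] [-3.47  0.71  3.75 -1.91  3.59 -0.51 -3.88  1.59]
org in tray -0.15762747818165257 0.00826150910304806 0.10247959166546905
[381.5, 208.2]
buf mid [0.52  0.305] pred px mouth [262.47438962 218.46524642] origin [0.546 0.006]
```

```bash
sed -i 's/^o=fit.*/o=fit(f([(548,52),(585,232)]),[(.045,-.08),(.045,.08)],.224,[.55,-.17,1.6])/' fit.py
cat >> fit.py <<'E'
im=b['color'].copy()
im=cv2.resize(im[170:245,340:420],None,fx=8,fy=8,interpolation=cv2.INTER_CUBIC)
C,S=np.cos(o[2]),np.sin(o[2])
for z,col in((.224,(255,0,0)),(.004,(0,255,0))):
    P=np.array([proj(b,[o[0]+C*u-S*v,o[1]+S*u+C*v,z]) for u,v in((.045,-.08),(-.045,-.08),(-.045,.08),(.045,.08))])
    cv2.polylines(im,[np.int32((P-[340,170]+.5)*8)],True,col,1)
cv2.imwrite('pics/o1.png',im[:,:,::-1])
E
python3 fit.py
```

```text
[0.5464 0.0064 1.659 ] [-0.56 -0.26  0.15 -0.9   0.5   0.91 -0.11  0.17]
[ 0.5557 -0.1614  1.7701] [-0.07 -0.38  0.07  0.37]
org in tray -0.1679260978232203 0.005461524490880585 0.11113201438959996
[383.1, 208.1]
buf mid [0.52  0.305] pred px mouth [262.47438962 218.46524642] origin [0.546 0.006]
```

View pics/o1.png

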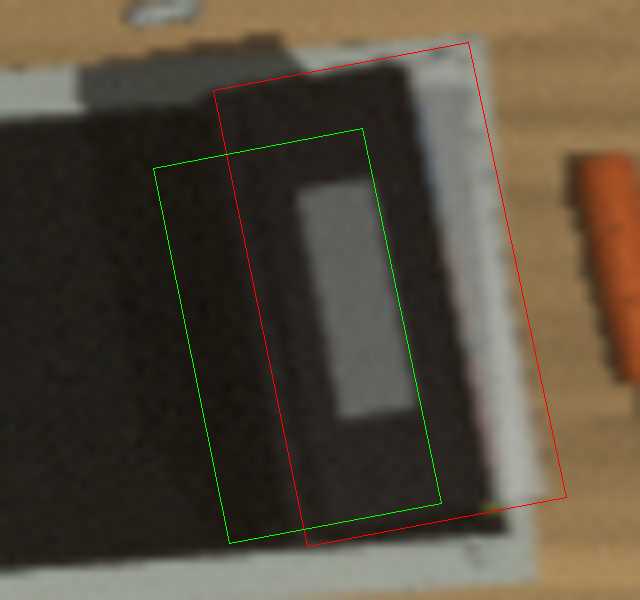

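The picture shows the organiser standing with its black top face at about px (381,208), the lid strip on its right, the guides at left and the screwdriver at right, clear of the plate. The tray fits well (yaw 1.659). The organiser is at about (-0.165, 0.01) in the tray frame and turned by about 0.1 rad. Next I raise the hand, square it to the tray and go behind the lid.

Call:
step_arm:
  commands:
    - [[0, 0, -12.5, 0, 0, 0.1733, 94], [0, 0, -12.5, 0, 0, 0.1733, 94], [0, 0, -12.5, 0, 0, 0.1733, 94], [0, 0, -12.5, 0, 0, 0.1733, 94], [0, 0, -12.5, 0, 0, 0.1733, 94], [0, 0, -12.5, 0, 0, 0.1733, 94], [-56.9, 18.3, 0, 0, 0, 0, 94], [-56.9, 18.3, 0, 0, 0, 0, 94], [-56.9, 18.3, 0, 0, 0, 0, 94], [-56.9, 18.3, 0, 0, 0, 0, 94], [-56.9, 18.3, 0, 0, 0, 0, 94], [-56.9, 18.3, 0, 0, 0, 0, 94], [-56.9, 18.3, 0, 0, 0, 0, 94], [-56.9, 18.3, 0, 0, 0, 0, 94], [-56.9, 18.3, 0, 0, 0, 0, 94], [-56.9, 18.3, 0, 0, 0, 0, 94], [-56.9, 18.3, 0, 0, 0, 0, 94], [-56.9, 18.3, 0, 0, 0, 0, 94], [-56.9, 18.3, 0, 0, 0, 0, 94], [-56.9, 18.3, 0, 0, 0, 0, 94]]

```text
time: 4.45
tool_pos: [0.5615, -0.2759, 0.4797]
ee_rot: [3.141, -0.0, 1.659]
wrist_force: [0.8, 0.3, 0.2]
width: 0.0941
finger_force: 0.0
```

Call:
step_arm:
  commands:
    - [[0, 0, 0, 0, 0, -0.1, 94], [0, 0, 28, 0, 0, 0, 94], [0, 0, 28, 0, 0, 0, 94], [0, 0, 28, 0, 0, 0, 94], [10, 0, 0, 0, 0, 0, 94], [10, 0, 0, 0, 0, 0, 94], [5, 0, 0, 0, 0, 0, 94], [5, 0, 0, 0, 0, 0, 94], [0, 0, 0, 0, 0, 0, 94]]

```text
time: 5.58
tool_pos: [0.5554, -0.2441, 0.3965]
ee_rot: [3.14, 0.001, 1.76]
wrist_force: [-0.4, 0.0, -0.1]
width: 0.094
finger_force: 0.0
```

Run:
```python
from h import *
a=eyes.snapshot('scene');save(a,'s1');b=eyes.snapshot('top')
o=robot.get_obs();print(o['tool_pos'],o['wrist_force'])
A=cv2.resize(a['color'][130:290,200:400],(700,560),interpolation=cv2.INTER_CUBIC);cv2.imwrite('pics/s1c.png',A[:,:,::-1])
```

```text
[ 0.55542401 -0.24452475  0.3959793 ] [0.03165026 0.01613138 0.12869842]
```

View pics/s1c.png

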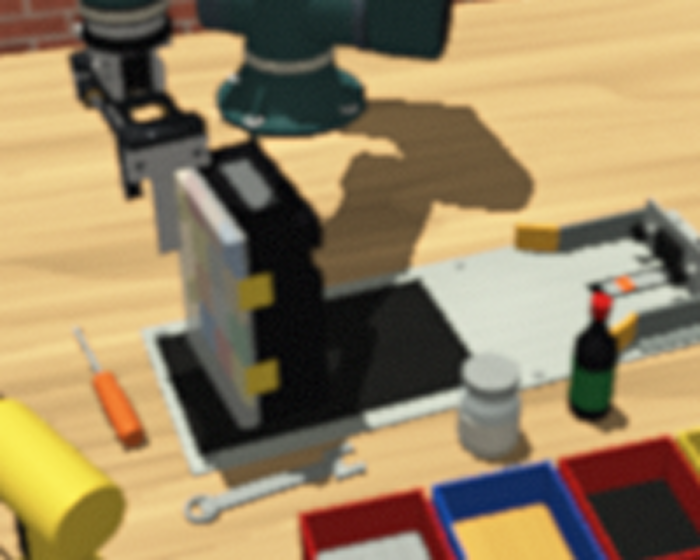

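Run:
```python
from h import *
a=eyes.snapshot('scene');o=robot.get_obs();M=R.from_euler('xyz',o['ee_rot']).as_matrix()
k=lambda X:np.round((proj(a,X)-[200,130])*3.5).astype(int)
for s in(-1,1): print('tip',s,k(o['tool_pos']+M@[0,s*.05,.199]),o['tool_pos']+M@[0,s*.05,.199])
c=np.array([.550,-.1614]);y=1.765
for u,v in((-.045,-.08),(-.045,.08),(.045,-.08),(.045,.08)):
    P=c+[np.cos(y)*u-np.sin(y)*v,np.sin(y)*u+np.cos(y)*v]; print(u,v,np.round(P,3),k([*P,.224]),k([*P,.004]))
```

```text
tip -1 [134 197] [ 0.50633774 -0.2540347   0.19677716]
tip 1 [170 252] [ 0.60457519 -0.23534238  0.1967954 ]
-0.045 -0.08 [ 0.637 -0.19 ] [225 239] [242 429]
-0.045 0.08 [ 0.48  -0.221] [163 154] [184 336]
0.045 -0.08 [ 0.62  -0.102] [321 213] [327 400]
0.045 0.08 [ 0.463 -0.133] [252 132] [264 312]
```

Call:
step_arm:
  commands:
    - [[6, 5, 0, 0, 0, 0, 94], [6, 5, 0, 0, 0, 0, 94], [5, 0, 0, 0, 0, 0, 94], [4, 0, 0, 0, 0, 0, 94], [4, 0, 0, 0, 0, 0, 94], [4, 0, 0, 0, 0, 0, 94], [4, 0, 0, 0, 0, 0, 94]]

```text
time: 6.6
tool_pos: [0.559, -0.2105, 0.3963]
ee_rot: [3.141, 0.002, 1.758]
wrist_force: [0.8, -2.1, 1.5]
width: 0.0939
finger_force: 1.1
```

Call:
step_arm:
  commands:
    - [[4, 0, 0, 0, 0, 0, 94], [4, 0, 0, 0, 0, 0, 94], [4, 0, 0, 0, 0, 0, 94]]

```text
time: 6.98
tool_pos: [0.5568, -0.1982, 0.3957]
ee_rot: [3.141, 0.0, 1.759]
wrist_force: [1.4, -1.4, -0.3]
width: 0.0937
finger_force: 0.9
```

Contact at about 2 N, and it is tipping. I keep pushing.

Call:
step_arm:
  commands:
    - [[5, 0, 0, 0, 0, 0, 94], [5, 0, 0, 0, 0, 0, 94], [5, 0, 0, 0, 0, 0, 94], [5, 0, 0, 0, 0, 0, 94], [5, 0, 0, 0, 0, 0, 94], [5, 0, 0, 0, 0, 0, 94], [5, 0, 0, 0, 0, 0, 94], [5, 0, 0, 0, 0, 0, 94], [5, 0, 0, 0, 0, 0, 94], [5, 0, 0, 0, 0, 0, 94]]

```text
time: 8.22
tool_pos: [0.5474, -0.1489, 0.3955]
ee_rot: [-3.141, -0.001, 1.759]
wrist_force: [0.7, 0.0, -0.1]
width: 0.0941
finger_force: 0.1
```

Call:
step_arm:
  commands:
    - [[4, 0, 0, 0, 0, 0, 94], [4, 0, 0, 0, 0, 0, 94], [4, 0, 0, 0, 0, 0, 94], [4, 0, 0, 0, 0, 0, 94], [4, 0, 0, 0, 0, 0, 94], [0, 0, 0, 0, 0, 0, 94], [0, 0, 0, 0, 0, 0, 94], [0, 0, 0, 0, 0, 0, 94], [0, 0, 0, 0, 0, 0, 94]]

```text
time: 9.35
tool_pos: [0.5437, -0.1298, 0.3956]
ee_rot: [3.142, -0.0, 1.759]
wrist_force: [-0.4, -0.6, 0.3]
width: 0.0941
finger_force: 0.0
```

```bash
cat > look.py <<'E'
import sys
from h import *
b=eyes.snapshot('top');n=sys.argv[1]
for q in ('organiser',):
  for m in models.masks_of(b,q)[:1]:
    c=cv2.boxPoints(cv2.minAreaRect(np.argwhere(m['mask'])[:,::-1].astype(np.float32))); print(q,m['confidence'],np.round(c,1).tolist())
  print([(np.round(r['xy'],1),r['confidence']) for r in models.tip_of(b,q)[:2]])
im=cv2.resize(b['color'][165:270,195:440],None,fx=3.2,fy=3.2,interpolation=cv2.INTER_CUBIC);cv2.imwrite(f'pics/{n}.png',im[:,:,::-1])
E
python3 look.py t2
```

```text
organiser 0.84 [[281.29998779296875, 199.89999389648438], [352.0, 188.1999969482422], [360.79998779296875, 240.89999389648438], [290.1000061035156, 252.60000610351562]]
[(array([354.3, 214.4]), 0.64)]
```

View pics/t2.png

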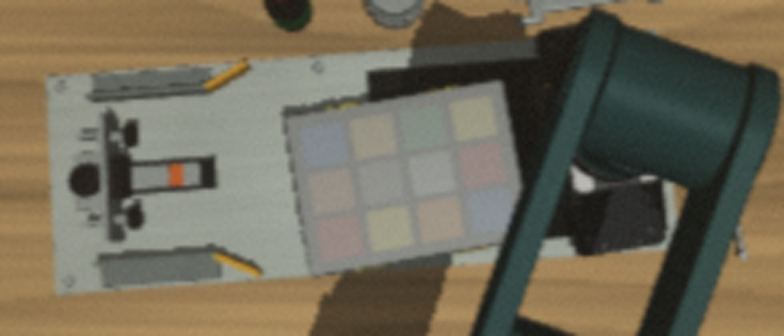

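```bash
cat > fit2.py <<'E'
import numpy as np
from h import *
from scipy.optimize import least_squares
b=eyes.snapshot('top'); T=[.5464,.0064,1.659]
def fit(px,L,z):
    g=lambda s:np.concatenate([proj(b,[s[0]+np.cos(s[2])*u-np.sin(s[2])*v,s[1]+np.sin(s[2])*u+np.cos(s[2])*v,z])-q for (u,v),q in zip(L,px)])
    r=least_squares(g,[.55,0,1.7]); return r.x,np.round(r.fun,1)
L=[(.22,-.08),(0,-.08),(0,.08),(.22,.08)]
def rep(px,L=L,z=.09):
    o,e=fit(px,L,z);c,s=np.cos(T[2]),np.sin(T[2]);d=o[:2]-T[:2]
    print('tray frame',np.round([c*d[0]+s*d[1],-s*d[0]+c*d[1],o[2]-T[2]],4),e)
E
python3 - <<'E'
from fit2 import *
rep(np.array([[281.3,199.9],[352,188.2],[360.8,240.9],[290.1,252.6]]))
rep(np.array([[284/3.2+195,108/3.2+165],[505/3.2+195,82/3.2+165],[308/3.2+195,275/3.2+165]]),[L[0],L[1],L[3]])
E
```

```text
tray frame [-0.0902  0.015   0.0888] [ 1.   0.9 -0.6  1.1 -0.4 -0.9  0.1 -1. ]
tray frame [-0.094   0.0179  0.062 ] [ 0.2  0.9  0.6 -0.6 -0.7 -0.3]
```

Call:
step_arm:
  commands:
    - [[0, 0, 0, 0, 0, 0.1, 94], [34, -35.2, 0, 0, 0, 0, 94], [34, -35.2, 0, 0, 0, 0, 94], [34, -35.2, 0, 0, 0, 0, 94], [34, -35.2, 0, 0, 0, 0, 94], [34, -35.2, 0, 0, 0, 0, 94], [0, 0, 38, 0, 0, 0, 94], [0, 0, 38, 0, 0, 0, 94], [0, 0, 38, 0, 0, 0, 94], [0, 0, 37, 0, 0, 0, 94], [0, 8, 0, 0, 0, 0, 94], [0, 4, 0, 0, 0, 0, 94], [0, 0, 0, 0, 0, 0, 94]]

```text
time: 11.18
tool_pos: [0.3667, 0.0252, 0.2468]
ee_rot: [3.138, 0.001, 1.659]
wrist_force: [-0.3, 0.2, 0.6]
width: 0.0941
finger_force: 0.0
```

Call:
step_arm:
  commands:
    - [[0, 3, 0, 0, 0, 0, 94], [0, 3, 0, 0, 0, 0, 94], [0, 3, 0, 0, 0, 0, 94], [0, 3, 0, 0, 0, 0, 94]]

```text
time: 11.68
tool_pos: [0.3774, 0.0263, 0.2446]
ee_rot: [-3.141, -0.0, 1.659]
wrist_force: [-2.0, -0.2, 0.7]
width: 0.0939
finger_force: 1.0
```

Call:
step_arm:
  commands:
    - [[0, 3.5, 0, 0, 0, 0, 94], [0, 3.5, 0, 0, 0, 0, 94], [0, 3.5, 0, 0, 0, 0, 94], [0, 3.5, 0, 0, 0, 0, 94], [0, 3.5, 0, 0, 0, 0, 94], [0, 3.5, 0, 0, 0, 0, 94], [0, 0, 0, 0, 0, 0, 94]]

```text
time: 12.55
tool_pos: [0.3988, 0.0281, 0.2449]
ee_rot: [3.14, 0.0, 1.659]
wrist_force: [-0.9, 0.4, -0.3]
width: 0.0943
finger_force: 0.3
```

```bash
python3 look.py t3
```

```text
organiser 0.97 [[284.20001220703125, 191.3000030517578], [354.0, 183.1999969482422], [360.1000061035156, 235.39999389648438], [290.20001220703125, 243.5]]
[(array([355.9, 209.5]), 0.78), (array([263.5, 217.5]), 0.53)]
```

View pics/t3.png

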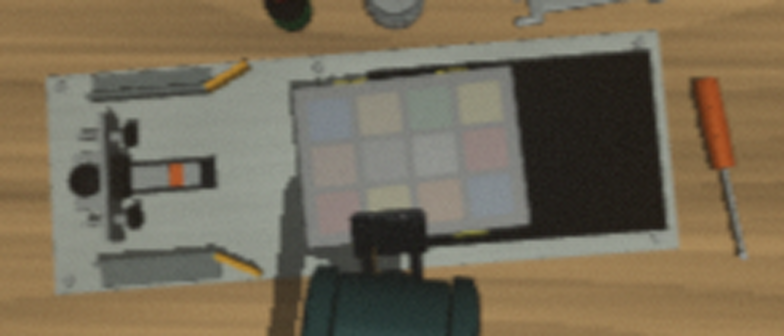

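Run:
```python
from fit2 import *
rep(np.array([[284.2,191.3],[354,183.2],[360.1,235.4],[290.2,243.5]]))
rep(np.array([[290/3.2+195,82/3.2+165],[513/3.2+195,67/3.2+165],[530/3.2+195,224/3.2+165],[308/3.2+195,249/3.2+165]]))
```

```text
tray frame [-0.0955 -0.0013  0.0394] [ 0.2  0.7 -0.1  0.7  0.3 -0.7 -0.4 -0.6]
tray frame [-0.0988  0.0018  0.02  ] [ 0.3  0.8  0.2 -1.2  0.4  0.7 -0.9 -0.4]
```

Call:
step_arm:
  commands:
    - [[0, -10, 0, 0, 0, 0, 94], [0, 0, -40, 0, 0, 0, 94], [0, 0, -40, 0, 0, 0, 94], [-35, 31, 0, 0, 0, 0, 94], [-35, 31, 0, 0, 0, 0, 94], [-35, 31, 0, 0, 0, 0, 94], [-35, 31, 0, 0, 0, 0, 94], [-35, 31, 0, 0, 0, 0, 94], [0, 0, 0, 0, 0, 0, 94], [0, 0, 40, 0, 0, 0, 94], [0, 0, 40, 0, 0, 0, 94], [10, 0, 0, 0, 0, 0, 94], [8, 0, 0, 0, 0, 0, 94], [4, 0, 0, 0, 0, 0, 94], [4, 0, 0, 0, 0, 0, 94]]

```text
time: 14.62
tool_pos: [0.5562, -0.1071, 0.2466]
ee_rot: [3.138, 0.001, 1.659]
wrist_force: [0.2, -0.0, -0.0]
width: 0.0942
finger_force: 0.0
```

Call:
step_arm:
  commands:
    - [[4, 0, 0, 0, 0, 0, 94], [4, 0, 0, 0, 0, 0, 94], [4, 0, 0, 0, 0, 0, 94], [4, 0, 0, 0, 0, 0, 94]]

```text
time: 15.12
tool_pos: [0.5545, -0.0916, 0.2448]
ee_rot: [3.141, 0.0, 1.658]
wrist_force: [-0.1, -2.4, 0.3]
width: 0.0941
finger_force: 1.2
```

Call:
step_arm:
  commands:
    - [[4, 0, 0, 0, 0, 0, 94], [4, 0, 0, 0, 0, 0, 94], [4, 0, 0, 0, 0, 0, 94], [4, 0, 0, 0, 0, 0, 94], [4, 0, 0, 0, 0, 0, 94], [4, 0, 0, 0, 0, 0, 94], [4, 0, 0, 0, 0, 0, 94], [4, 0, 0, 0, 0, 0, 94], [4, 0, 0, 0, 0, 0, 94], [4, 0, 0, 0, 0, 0, 94]]

```text
time: 16.38
tool_pos: [0.5509, -0.0515, 0.2447]
ee_rot: [3.142, -0.0, 1.659]
wrist_force: [0.5, -2.8, 1.7]
width: 0.094
finger_force: 1.2
```

Call:
step_arm:
  commands:
    - [[3, 0, 0, 0, 0, 0, 94], [3, 0, 0, 0, 0, 0, 94], [3, 0, 0, 0, 0, 0, 94], [3, 0, 0, 0, 0, 0, 94], [3, 0, 0, 0, 0, 0, 94], [3, 0, 0, 0, 0, 0, 94]]

```text
time: 17.12
tool_pos: [0.5493, -0.0336, 0.2447]
ee_rot: [3.142, -0.0, 1.659]
wrist_force: [0.5, -2.7, 0.9]
width: 0.0939
finger_force: 1.2
```

Call:
step_arm:
  commands:
    - [[3, 0, 0, 0, 0, 0, 94], [3, 0, 0, 0, 0, 0, 94], [3, 0, 0, 0, 0, 0, 94], [3, 0, 0, 0, 0, 0, 94], [3, 0, 0, 0, 0, 0, 94], [3, 0, 0, 0, 0, 0, 94]]

```text
time: 17.88
tool_pos: [0.5477, -0.0157, 0.2447]
ee_rot: [-3.142, -0.0, 1.659]
wrist_force: [-0.5, -2.7, 1.8]
width: 0.0943
finger_force: 1.1
```

```bash
python3 look.py t4
python3 - <<'E'
from h import *
o=robot.get_obs();print(o['tool_pos'],o['wrist_force'],o['wrist_torque'])
E
```

```text
organiser 0.71 [[256.79998779296875, 192.39999389648438], [320.70001220703125, 186.89999389648438], [325.20001220703125, 239.0], [261.29998779296875, 244.39999389648438]]
[(array([331.5, 210.3]), 0.55)]
[ 0.54761673 -0.0154001   0.24446772] [-0.13863475  0.14958989 -0.18323698] [-0.13111914 -0.00113039 -0.00082647]
```

View pics/t4.png

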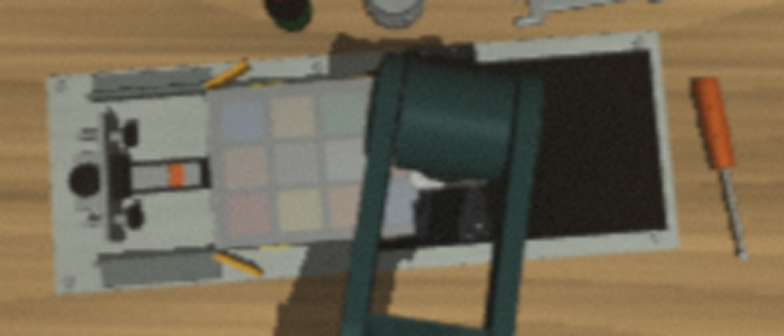

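Call:
step_arm:
  commands:
    - [[3, 0, 0, 0, 0, 0, 94], [3, 0, 0, 0, 0, 0, 94], [3, 0, 0, 0, 0, 0, 94], [3, 0, 0, 0, 0, 0, 94], [3, 0, 0, 0, 0, 0, 94], [3, 0, 0, 0, 0, 0, 94]]

```text
time: 18.77
tool_pos: [0.5461, 0.0023, 0.2445]
ee_rot: [-3.141, -0.0, 1.659]
wrist_force: [-0.1, -1.6, -0.8]
width: 0.0941
finger_force: 0.8
```

Call:
step_arm:
  commands:
    - [[3, 0, 0, 0, 0, 0, 94], [3, 0, 0, 0, 0, 0, 94], [3, 0, 0, 0, 0, 0, 94], [3, 0, 0, 0, 0, 0, 94], [3, 0, 0, 0, 0, 0, 94], [3, 0, 0, 0, 0, 0, 94]]

```text
time: 19.52
tool_pos: [0.5445, 0.0202, 0.2447]
ee_rot: [3.142, -0.0, 1.659]
wrist_force: [-0.4, -1.1, -0.4]
width: 0.0937
finger_force: 0.8
```

Call:
step_arm:
  commands:
    - [[3, 0, 0, 0, 0, 0, 94], [3, 0, 0, 0, 0, 0, 94], [3, 0, 0, 0, 0, 0, 94], [3, 0, 0, 0, 0, 0, 94], [3, 0, 0, 0, 0, 0, 94], [3, 0, 0, 0, 0, 0, 94]]

```text
time: 20.27
tool_pos: [0.5429, 0.0381, 0.2447]
ee_rot: [3.142, 0.0, 1.659]
wrist_force: [-0.4, -1.5, -0.3]
width: 0.0941
finger_force: 1.1
```

Call:
step_arm:
  commands:
    - [[2, 0, 0, 0, 0, 0, 94], [2, 0, 0, 0, 0, 0, 94], [2, 0, 0, 0, 0, 0, 94], [2, 0, 0, 0, 0, 0, 94], [2, 0, 0, 0, 0, 0, 94], [2, 0, 0, 0, 0, 0, 94], [2, 0, 0, 0, 0, 0, 94]]

```text
time: 21.15
tool_pos: [0.5417, 0.052, 0.2447]
ee_rot: [3.142, -0.0, 1.659]
wrist_force: [0.6, -1.1, -0.8]
width: 0.0945
finger_force: 0.8
```

Call:
step_arm:
  commands:
    - [[2, 0, 0, 0, 0, 0, 94], [2, 0, 0, 0, 0, 0, 94], [2, 0, 0, 0, 0, 0, 94]]

```text
time: 21.52
tool_pos: [0.5412, 0.058, 0.2447]
ee_rot: [3.142, -0.0, 1.659]
wrist_force: [0.5, -1.6, -1.0]
width: 0.0942
finger_force: 0.8
```

Call:
step_arm:
  commands:
    - [[2, 0, 0, 0, 0, 0, 94], [2, 0, 0, 0, 0, 0, 94]]

```text
time: 21.78
tool_pos: [0.5408, 0.0619, 0.2447]
ee_rot: [3.142, -0.0, 1.659]
wrist_force: [-0.0, -1.3, -1.2]
width: 0.0939
finger_force: 0.8
```

Call:
step_arm:
  commands:
    - [[2, 0, 0, 0, 0, 0, 94], [2, 0, 0, 0, 0, 0, 94]]

```text
time: 22.02
tool_pos: [0.5405, 0.0659, 0.2447]
ee_rot: [3.142, -0.0, 1.659]
wrist_force: [-0.3, -1.2, -0.2]
width: 0.0937
finger_force: 0.8
```

Call:
step_arm:
  commands:
    - [[2, 0, 0, 0, 0, 0, 94], [2, 0, 0, 0, 0, 0, 94]]

```text
time: 22.28
tool_pos: [0.5401, 0.0695, 0.2447]
ee_rot: [-3.142, 0.001, 1.659]
wrist_force: [-0.7, -5.3, -0.7]
width: 0.0938
finger_force: 2.4
```

Call:
step_arm:
  commands:
    - [[2, 0, 0, 0, 0, 0, 94], [2, 0, 0, 0, 0, 0, 94]]

```text
time: 22.52
tool_pos: [0.5398, 0.0732, 0.2447]
ee_rot: [-3.141, 0.002, 1.659]
wrist_force: [-0.8, -6.6, -1.0]
width: 0.0937
finger_force: 3.4
```

Call:
step_arm:
  commands:
    - [[2, 0, 0, 0, 0, 0, 94], [2, 0, 0, 0, 0, 0, 94]]

```text
time: 22.78
tool_pos: [0.5395, 0.0764, 0.2447]
ee_rot: [-3.141, 0.004, 1.658]
wrist_force: [-0.2, -8.8, -0.4]
width: 0.0936
finger_force: 4.6
```

Call:
step_arm:
  commands:
    - [[2, 0, 0, 0, 0, 0, 94], [2, 0, 0, 0, 0, 0, 94]]

```text
time: 23.02
tool_pos: [0.5393, 0.0794, 0.2448]
ee_rot: [-3.141, 0.008, 1.658]
wrist_force: [-0.2, -13.9, 0.5]
width: 0.0941
finger_force: 7.2
```

Call:
step_arm:
  commands:
    - [[0.7, 0, 0, 0, 0, 0, 94], [0.3, 0, 0, 0, 0, 0, 94]]

```text
time: 23.28
tool_pos: [0.5392, 0.0798, 0.2449]
ee_rot: [-3.141, 0.009, 1.658]
wrist_force: [-0.3, -14.5, -0.1]
width: 0.094
finger_force: 7.4
```

Call:
step_arm:
  commands:
    - [[0.4, 0, 0, 0, 0, 0, 94], [0, 0, 0, 0, 0, 0, 94]]

```text
time: 23.52
tool_pos: [0.5392, 0.08, 0.2449]
ee_rot: [-3.141, 0.009, 1.658]
wrist_force: [0.4, -14.9, 0.9]
width: 0.0939
finger_force: 7.6
```

Call:
step_arm:
  commands:
    - [[0.7, 0, 0, 0, 0, 0, 94], [0.7, 0, 0, 0, 0, 0, 94], [0, 0, 0, 0, 0, 0, 94]]

```text
time: 23.9
tool_pos: [0.5392, 0.0808, 0.245]
ee_rot: [-3.141, 0.011, 1.658]
wrist_force: [-0.9, -16.3, 2.0]
width: 0.0936
finger_force: 8.7
```

Call:
step_arm:
  commands:
    - [[0.6, 0, 0, 0, 0, 0, 94], [0, 0, 0, 0, 0, 0, 94], [0, 0, 0, 0, 0, 0, 94]]

```text
time: 24.28
tool_pos: [0.5392, 0.0811, 0.2451]
ee_rot: [-3.141, 0.012, 1.658]
wrist_force: [-0.8, -18.4, 0.1]
width: 0.0943
finger_force: 9.2
```

Call:
step_arm:
  commands:
    - [[0.6, 0, 0, 0, 0, 0, 94], [0.3, 0, 0, 0, 0, 0, 94], [0, 0, 0, 0, 0, 0, 94], [0, 0, 0, 0, 0, 0, 94], [0, 0, 0, 0, 0, 0, 94], [0, 0, 0, 0, 0, 0, 94]]

```text
time: 25.02
tool_pos: [0.5391, 0.0816, 0.2452]
ee_rot: [-3.141, 0.013, 1.658]
wrist_force: [-0.7, -20.1, 2.2]
width: 0.094
finger_force: 10.0
```

Run:
```python
from h import *
for i in range(3):
    b=eyes.snapshot('top');o=robot.get_obs();print(o['tool_pos'],o['wrist_force'])
```

```text
[0.53912201 0.08154817 0.24516834] [ -0.36719883 -19.19338633   1.22523117]
[0.53911657 0.08154948 0.24519465] [  0.2098721  -19.40740054   1.21704489]
[0.53912614 0.0815507  0.24518978] [ -1.19869432 -20.12326279   1.12821639]
```

Steady at about 20 N. I back off gently so the buffers settle the organiser onto the catch.

Call:
step_arm:
  commands:
    - [[-1.5, 0, 0, 0, 0, 0, 94], [-1.5, 0, 0, 0, 0, 0, 94], [-1.5, 0, 0, 0, 0, 0, 94], [-1.5, 0, 0, 0, 0, 0, 94], [-1.5, 0, 0, 0, 0, 0, 94], [-1.5, 0, 0, 0, 0, 0, 94], [-1.5, 0, 0, 0, 0, 0, 94], [-1.5, 0, 0, 0, 0, 0, 94], [0, 0, 0, 0, 0, 0, 94]]

```text
time: 26.3
tool_pos: [0.5398, 0.0736, 0.2447]
ee_rot: [-3.141, 0.001, 1.659]
wrist_force: [0.2, -5.5, -1.2]
width: 0.0939
finger_force: 2.8
```

Call:
step_arm:
  commands:
    - [[-1.5, 0, 0, 0, 0, 0, 94], [-1.5, 0, 0, 0, 0, 0, 94], [-1.5, 0, 0, 0, 0, 0, 94], [-1.5, 0, 0, 0, 0, 0, 94], [0, 0, 0, 0, 0, 0, 94]]

```text
time: 26.92
tool_pos: [0.5403, 0.0682, 0.2447]
ee_rot: [3.141, -0.001, 1.659]
wrist_force: [-0.7, -0.6, -0.2]
width: 0.0939
finger_force: 0.0
```

Call:
step_arm:
  commands:
    - [[1, 0, 0, 0, 0, 0, 94], [1, 0, 0, 0, 0, 0, 94], [0, 0, 0, 0, 0, 0, 94]]

```text
time: 27.3
tool_pos: [0.5401, 0.0702, 0.2447]
ee_rot: [3.142, -0.0, 1.659]
wrist_force: [0.6, -0.8, -0.4]
width: 0.0941
finger_force: 0.0
```

Call:
step_arm:
  commands:
    - [[1, 0, 0, 0, 0, 0, 94], [0, 0, 0, 0, 0, 0, 94]]

```text
time: 27.55
tool_pos: [0.54, 0.0712, 0.2447]
ee_rot: [3.142, -0.0, 1.659]
wrist_force: [-0.4, 0.3, 0.0]
width: 0.0941
finger_force: 0.0
```

Call:
step_arm:
  commands:
    - [[1, 0, 0, 0, 0, 0, 94], [0, 0, 0, 0, 0, 0, 94]]

```text
time: 27.8
tool_pos: [0.54, 0.0722, 0.2447]
ee_rot: [3.142, -0.0, 1.659]
wrist_force: [-0.0, 0.9, -0.4]
width: 0.094
finger_force: 0.0
```

Call:
step_arm:
  commands:
    - [[1, 0, 0, 0, 0, 0, 94], [0, 0, 0, 0, 0, 0, 94]]

```text
time: 28.05
tool_pos: [0.5399, 0.0727, 0.2447]
ee_rot: [3.141, 0.001, 1.659]
wrist_force: [-0.4, -2.5, -0.1]
width: 0.0937
finger_force: 1.3
```

The organiser rests about 5 mm into the buffers with no hand on it, so it is latched. I withdraw now.

Call:
step_arm:
  commands:
    - [[-1, 0, 0, 0, 0, 0, 94], [-2, 0, 0, 0, 0, 0, 94], [-10, 0, 0, 0, 0, 0, 94], [-20, 0, 0, 0, 0, 0, 94], [-20, 0, 0, 0, 0, 0, 94], [0, 0, -30, 0, 0, 0, 94], [0, 0, -40, 0, 0, 0, 94], [0, 0, -40, 0, 0, 0, 94], [0, 0, -20, 0, 0, 0, 94], [0, 0, 0, 0, 0, 0, 94], [0, 0, 0, 0, 0, 0, 94]]

```text
time: 29.42
tool_pos: [0.5444, 0.0196, 0.3733]
ee_rot: [-3.14, -0.0, 1.658]
wrist_force: [-0.8, 0.1, -0.4]
width: 0.094
finger_force: 0.0
```

Run:
```python
from h import *
b=eyes.snapshot('scene')
for q,z in (('organiser',.049),('screwdriver',0),('bolt_jar',0),('lube_bottle',0)):
    for r in models.tip_of(b,q)[:1]: print(q,r['confidence'],np.round(at(b,r['xy'],z),3))
A=cv2.resize(b['color'][130:290,220:460],(780,520),interpolation=cv2.INTER_CUBIC);cv2.imwrite('pics/end.png',A[:,:,::-1])
```

```text
organiser 0.68 [0.524 0.084 0.049]
screwdriver 0.64 [ 0.536 -0.308  0.   ]
bolt_jar 0.8 [0.718 0.036 0.   ]
lube_bottle 0.58 [0.697 0.137 0.   ]
```

View pics/end.png

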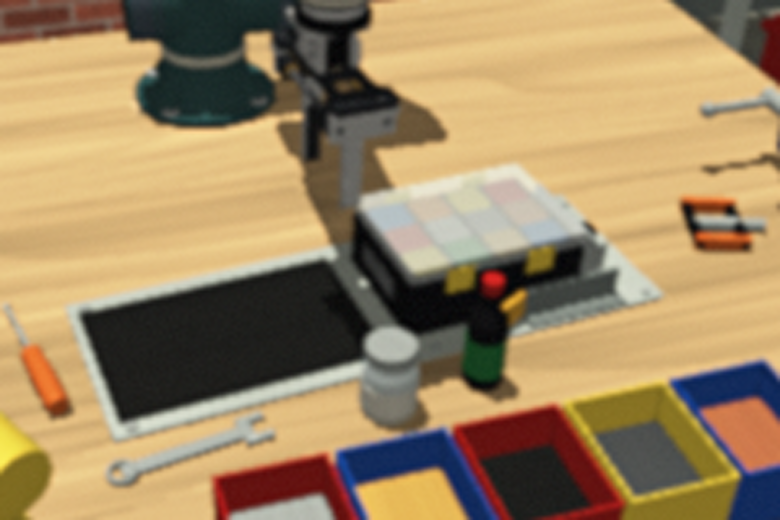

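The picture shows the organiser flat between the guides, lid up (centre about px (470,235)). The hand is clear and the bystanders are where they were.

```bash
python3 -c "
from bench import robot
print(robot.close_job())"
```

```text
the job is handed in; nothing more can be done
None
```

The organiser was tipped flat, slid in between the guides, latched and pressed at about 20 N. A light re-touch found it held 5 mm into the buffers, and the job is handed in; I did not get a verdict back.

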